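Counter-hold the hidden bolt head of a cold-stage bracket while the nut is run up

TASK

The nut runner in front of the bracket is driving the nut, but the bolt just turns round with it. Reach down into the narrow gap between the bracket and the cold-stage chamber, grip the bolt's hexagonal head there firmly and keep it from turning until the nut is drawn up tight, and finish while still holding the head still. Do not bang the bracket, chamber or runner, and leave the other things on the bench where they are.

Things in the scene. Friction and masses are not known exactly. Their poses are not given: they have to be found in the camera images.
- head (a point): centre of the bolt's hexagonal steel head, behind the bracket, 95 mm above the bench: 24 mm across flats (27.7 over corners), 12 mm thick along the bolt, which lies level along the bracket's x. It sits in an open-topped gap: bracket face 28 mm before its centre, chamber face 36 to 46 mm beyond it, nothing beside it, a copper strap 58 mm below it. At first it turns with the nut at about 0.5 rad/s
- bolt_head: the same bolt head as a part: origin at its centre, x along the bolt away from the robot; its y axis is square to one pair of flats (the other pairs are turned 60 degrees about x). It turns about x until it is held. The washer and disc springs between it and the bracket are at most 23 mm across, narrower than the head
- bolt (a joint): how far the nut is screwed on, rad: 0 to 1.5 at the start, 4.0 when drawn up tight. It grows, at about 0.35 rad/s, only while the bolt is kept from turning (7 to 12 s in all), and stays as it is while nobody holds the bolt. The thread drags with 0.06 N m; once tight the runner's full 0.2 N m or so has to be held at the head, which takes a grip of 25 N or more
- bracket: upright aluminium angle bracket: plate 180 mm wide (along its y), 10 mm thick, top edge 131 mm above the bench, 36 mm above the bolt's axis; foot and ribs on the robot's side. Origin on the bench right below the bolt head's centre; z up, x along the bolt away from the robot, y left. Fixed
- chamber: cold-stage chamber, flat aluminium box with a steel lid, beyond the gap: 160 x 200 mm, top 105 mm above the bench (lid screws and window to 109 mm); origin at the centre of its underside, 12 mm above the bench; same axes as the bracket. Fixed
- runner: electric nut runner with a blue motor on two grey saddles, in front of the bracket: axis 95 mm above the bench, clamps to 126 mm above it, reaching to 240 mm before the bolt head. Its black socket drives the nut without stopping, clockwise as seen from the robot. Origin and axes as the bracket's. Fixed
- spare_bolt: spare hex bolt standing on its head on the base plate, 24 mm across flats, 55 mm tall; origin centre of its underside
- spare_washer: steel washer lying on the base plate, 32 mm across, 4 mm thick; origin centre of its underside
- sample_tin: small round tin on the lid of the chamber, 48 mm across, 22 mm tall; origin centre of its underside
- spanner: steel wrench, 190 mm long, lying on the bench to the left; origin under its middle
- tool_cup: black tool cup with screwdrivers in it, 76 mm across, about 150 mm tall in all, on the bench to the left; origin centre of its underside
- vial: amber jar, 44 mm across, 75 mm tall, on the bench to the right; origin centre of its underside
- screwdriver: orange-handled screwdriver, 200 mm long, lying on the bench to the right; origin under its middle

How it is judged:
By the outcome, as a careful person would: the job done as asked, in the order asked, and still so for the second after the job is handed in, while the arm keeps its last pose, push and grip.
It also fails if it takes over 48 s, if anything falls off the work surface, if the arm or the gripper's body presses on something with over 40 N, if the wrist force passes 120 N, or if a joint passes its speed limit or range.

ROBOT

A 6-joint arm with a two-finger parallel gripper is mounted at the origin on the work surface. World frame = base frame: x ahead of the robot, y to its left, z up, the work surface at z = 0. Lengths are in m, angles in degrees, forces in N, time in s.
With the tool pointing down it reaches from about 0.3 to 0.95 m from the base axis. Payload 3.1 kg.
Tool frame: the origin (TCP) lies at the very end of the fingers, on their centre line; the grasp point (between the pads) lies 19 mm behind it (bot.pinch_z is the distance from the TCP to the grasp point, in m); y points along the fingers, x is the direction in which the jaws open and shut, and the axes are right-handed (so a half turn about y gives the same grasp; the last joint's range is limited). The gripper opens to 85 mm and grips with 20 to 120 N. Pads are 22 mm wide; open, the fingers measure 114 mm over their backs; the gripper's body (76 mm by 85 mm) begins 54 mm behind the grasp point. The pads swing forward as they close: fully open they stand 13 mm farther back than shut.
Start: joints at [-3.994, 17.653, 93.61, -0, 68.738, -3.994], TCP at [0.625, -0, 0.231] pointing down, gripper open.
Joint ranges: [-175.34, 175.34], [-45.06, 112.39], [2.9, 150.54], [-68.45, 248.45], [3.09, 151.38], [-168.51, 168.51]. Speed limits (degrees/s): [159.86, 159.86, 180, 180, 180, 180].

INTERFACE

Orientations are given as [roll, pitch, yaw] about the fixed x, y, z axes, in that order (R = Rz(yaw) Ry(pitch) Rx(roll)).
In Python, from workcell import bot gives the robot as it stands.
- The arm moves only by the tool send_rows, never from a script. Its argument "deltas" is a list of rows, each a list of 3 entries, a list of its own where there are three numbers: the turn, a rotation vector about the world's x, y, z in degrees, then the shift along the world's x, y, z in mm, then the closure, from 0 (fully open) to 1 (shut). A call has 1 to 8 rows; each row is the pose to reach, as a shift and turn from the pose commanded when the call began; what a row does not reach only later rows make up. A row lasts 1/8 s, in which the tool goes at most 62.5 mm and 10.7 degrees, less where a joint would pass 70% of its speed; a pose out of reach is approached as far as the arm can. A call with a gripper value outside its range is refused whole. The fingers move at their own pace and stop on an object; "grip_force" is the grip in N (left out, the last holds). Time passes only in rows, so rows that repeat a pose let the fingers close. It gives the time, the measured TCP pose, the force and the opening at its end, in the units of the state.
- bot.state(): the state, without advancing time (a new reading comes with each control period).
- bot.grab_frame(name): name is "scene" or "side" or "wrist"; returns the picture (384x512x3 uint8, red, green, blue); there is no depth.
- bot.camera_info(name): a dict with "fx", "fy", "cx", "cy" (pixels), "k1" (the pictures are not rectified: a ray, as slopes to the right and down, at radius r is drawn at 1 + k1 r^2 times it, then the intrinsics apply), "xyz" and "attitude" of the camera in the world. Camera axes: x right, y up, looking along -z (the intrinsics and any distortion apply to the point x, -y, -z); pixel columns grow to the right and rows downward; lengths in m; the calibration is good to about 2 mm. A picture is of the moment at which its call begins: read the wrist's pose just before it. camera_info takes no time and is no camera call; for the wrist camera it gives the pose at the moment of the call.
- bot.close_job(): hands the job in, once; it reports no verdict.
The state is a dict: "t": time; "joint_positions": joint angles; "qvel": joint speeds; "tau": joint torques, N m; "tool_pos": TCP position; "tool_rot": TCP orientation; "wrist_force": force on the tool from outside, world axes, zero at the start; "torque": the same for the moment, N m; "opening": finger opening in m.
Only numpy, scipy, OpenCV 4.12 (cv2) and the standard library are available. Lean on these libraries where they do the work, as an engineer would, in place of code of your own. Each camera call takes 0.05 s, during which the arm holds its last target.

## Working session

There is one attempt and no reset: what is moved stays moved. The work goes in short steps, Python scripts to look and compute and a tool call to move; the robot and the scene stay as the last step left them, time stands still between calls to the robot, and variables do not carry over. Pictures are saved under pics/ and viewed, and the job is handed in when it is done.

Besides the shell and the picture viewer there is one more tool, called in YAML: its name, and indented under it one key for each argument. send_rows: Moves the arm, as the interface text tells. Its arguments: {"type":"object","properties":{"deltas":{"type":"array","items":{"type":"array"}},"grip_force":{"type":"number"}},"required":["deltas"]}

```bash
mkdir -p pics; ls; python3 - <<'E'
from workcell import bot
import cv2
print(bot.state())
for n in ("scene","side","wrist"):
    i=bot.camera_info(n); print(n,i)
    cv2.imwrite(f"pics/{n}0.png",bot.grab_frame(n)[:,:,::-1])
print(bot.state()['t'],bot.pinch_z)
E
```

```text
pics
{'t': 0.0, 'joint_positions': array([-3.99244551e+00,  1.77064960e+01,  9.36895555e+01, -1.43113233e-03,
        6.87372055e+01, -3.99309330e+00]), 'qvel': array([-0.11936905,  0.06755816, -0.12559542,  0.06971038, -0.15255774,
        0.00239484]), 'tau': array([ 1.43707580e-04, -4.15252447e+01, -2.76667070e+01, -1.74997494e-04,
        1.01000658e-02, -1.14578896e-05]), 'tool_pos': array([6.24176308e-01, 3.44574181e-05, 2.30025141e-01]), 'tool_rot': array([-8.99920497e+01,  1.33026379e-01,  1.17756663e-03]), 'wrist_force': array([ 0.49858805, -0.52904897,  0.08745683]), 'torque': array([ 0.02581659,  0.04164486, -0.01646008]), 'opening': 0.08574593885779581}
scene {'fx': 370.5829414406606, 'fy': 370.5829414406606, 'cx': 255.90562982897634, 'cy': 193.05925525752167, 'k1': -0.06907189493863067, 'xyz': array([ 1.18603913, -0.44815409,  1.03897493]), 'attitude': array([37.87583057, -1.00583066, 52.96471955])}
side {'fx': 361.87103990217923, 'fy': 361.87103990217923, 'cx': 254.50410868915, 'cy': 188.89302942472506, 'k1': -0.07993487556130333, 'xyz': array([ 0.51605892, -0.8191965 ,  0.97626501]), 'attitude': array([44.04465022,  0.46414485, -5.21899963])}
wrist {'fx': 289.61055515387216, 'fy': 289.61055515387216, 'cx': 258.07018672406707, 'cy': 187.69296106595445, 'k1': 0.02592878318330994, 'xyz': array([0.62455447, 0.07089006, 0.37329681]), 'attitude': array([-15.99127589,   0.19092089,   0.01957558])}
0.15 0.0187
```

View pics/scene0.png

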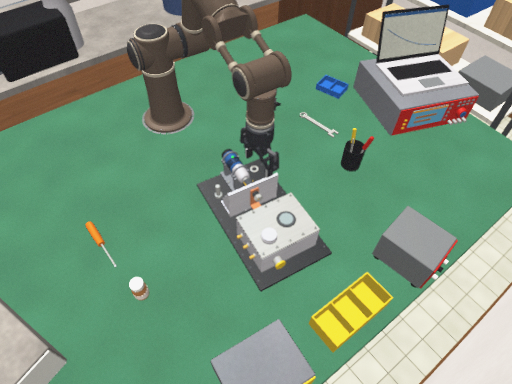

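View pics/side0.png

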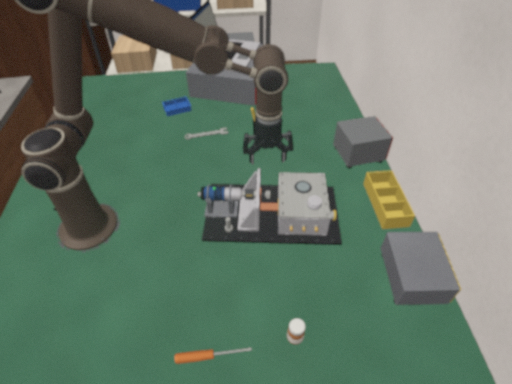

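View pics/wrist0.png

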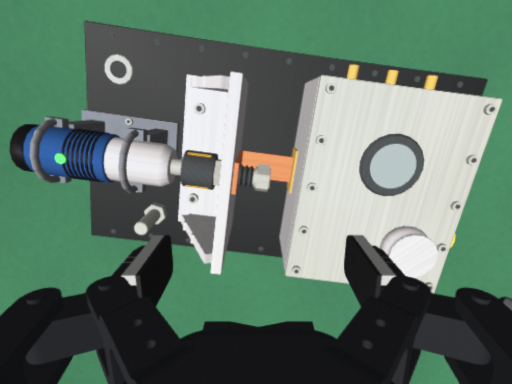

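```bash
cat > h.py <<'E'
import numpy as np, cv2
from scipy.spatial.transform import Rotation as R
def ray(info,px):
    px=np.atleast_2d(np.array(px,float))
    K=np.array([[info['fx'],0,info['cx']],[0,info['fy'],info['cy']],[0,0,1]])
    n=cv2.undistortPointsIter(px[:,None],K,np.array([info['k1'],0,0,0]),None,None,(3,50,1e-10))[:,0]
    d=np.c_[n[:,0],-n[:,1],-np.ones(len(n))]
    return np.array(info['xyz']),R.from_euler('xyz',info['attitude'],degrees=True).apply(d)
def onz(info,px,z):
    o,d=ray(info,px); z=np.broadcast_to(z,len(d))
    return o+d*((z-o[2])/d[:,2])[:,None]
E
python3 - <<'E'
import cv2
a=cv2.imread('pics/wrist0.png')
cv2.imwrite('pics/w0a.png',cv2.resize(a[60:290,160:350],None,fx=4,fy=4,interpolation=cv2.INTER_CUBIC)[0:600*2:1][:,:][:920,:760][:600])
cv2.imwrite('pics/w0b.png',cv2.resize(a[130:220,210:310],None,fx=6,fy=6,interpolation=cv2.INTER_CUBIC))
E
```

```text
(no output)
```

View pics/w0a.png

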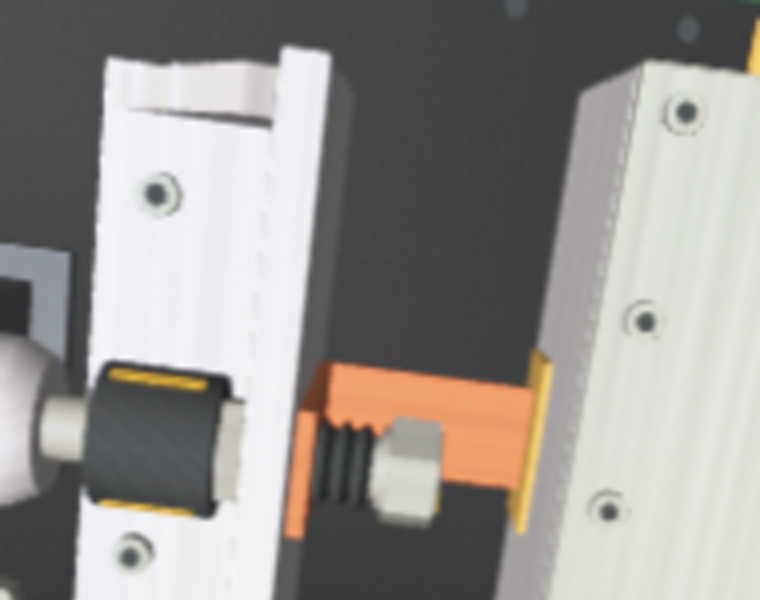

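View pics/w0b.png

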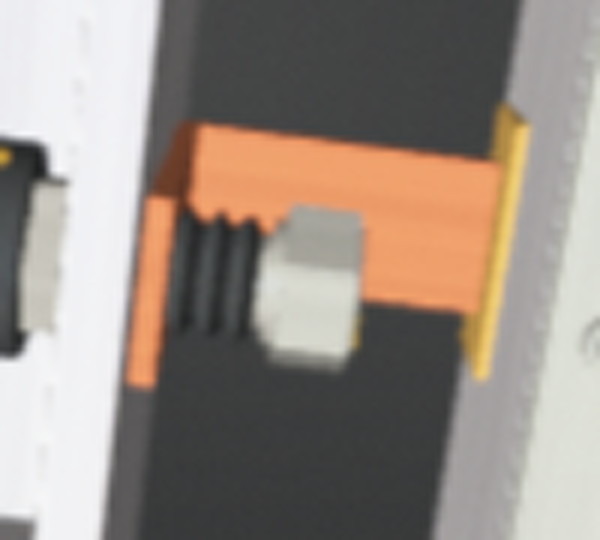

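```bash
python3 - <<'E'
from workcell import bot
from h import *
i=bot.camera_info('wrist')
f=lambda l,z:print(np.round(onz(i,[(160+x/4,60+y/4) for x,y in l],z)*1000,1).tolist())
f([(332,55),(275,600)],.131)   # bracket back top edge
f([(283,48),(252,500)],.131)
f([(640,65),(548,598)],.105)  # chamber edge
i0=i
print(np.round(onz(i,[(210+310/6,130+287/6),(210+258/6,130+280/6),(210+362/6,130+290/6)],[.095,.1,.1])*1000,1))
print(bot.state()['tool_pos'])
E
```

```text
[[612.1, 93.8, 131.0], [597.8, -19.3, 131.0]]
[[602.6, 95.1, 131.0], [593.4, 3.8, 131.0]]
[[677.3, 94.2, 105.0], [662.2, -28.3, 105.0]]
[[627.4   1.2  95. ]
 [618.9   3.7 100. ]
 [635.7   2.  100. ]]
[6.24359597e-01 2.53637798e-05 2.30291534e-01]
```

send_rows:
  deltas:
    - [[0,0,-10],[1,0,0],0]
    - [[0,0,-20],[1,0,0],0]
    - [[0,0,-30],[2,0,0],0]
    - [[0,0,-40],[3,1,0],0]
    - [[0,0,-50],[4,1,0],0]
    - [[0,0,-60],[5,1,0],0]
    - [[0,0,-70],[5,1,0],0]
    - [[0,0,-80],[5,1,0],0]
  grip_force: 60

```text
t: 1.15
tool_pos: [0.6297, 0.001, 0.2307]
tool_rot: [-90.1, 0.0, -80.3]
wrist_force: [-1.1, 0.3, -1.1]
opening: 0.0853
```

send_rows:
  deltas:
    - [[0,0,-10],[0,0,0],0]
    - [[0,0,-17],[0,0,-10],0]
    - [[0,0,-17],[0,0,-20],0]
    - [[0,0,-17],[0,0,-20],0]

```text
t: 1.65
tool_pos: [0.6288, 0.001, 0.2095]
tool_rot: [-90.2, -0.0, -96.9]
wrist_force: [0.8, 0.5, 0.3]
opening: 0.0856
```

```bash
python3 - <<'E'
from workcell import bot
import cv2
s=bot.state();print(s['t'],s['tool_pos'],s['tool_rot'],s['wrist_force'],s['joint_positions'])
i=bot.camera_info('wrist');print(i)
cv2.imwrite("pics/wrist1.png",bot.grab_frame('wrist')[:,:,::-1])
E
```

```text
1.65 [0.62882607 0.00102496 0.20951899] [-9.01906620e+01 -9.25824588e-03 -9.69043021e+01] [0.80503309 0.53828625 0.26456583] [-3.87371770e+00  1.93349160e+01  9.40187297e+01  9.08045186e-04
  6.68372392e+01  9.30302412e+01]
{'fx': 289.61055515387216, 'fy': 289.61055515387216, 'cx': 258.07018672406707, 'cy': 187.69296106595445, 'k1': 0.02592878318330994, 'xyz': array([ 0.69885465, -0.00657537,  0.35245305]), 'attitude': array([-1.62871352e+01,  8.02647222e-03, -9.68811185e+01])}
```

View pics/wrist1.png

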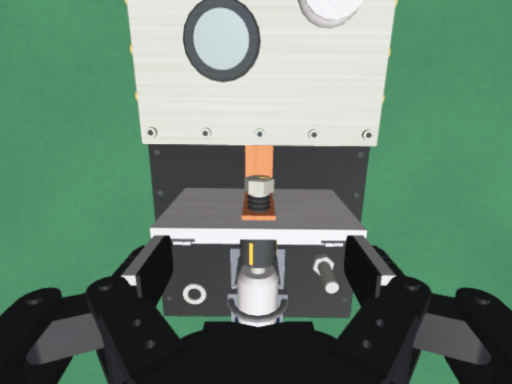

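```bash
cat > look.py <<'E'
import sys
from workcell import bot
from h import *
n=sys.argv[1]
s=bot.state(); i=bot.camera_info('wrist'); im=bot.grab_frame('wrist')[:,:,::-1]
cv2.imwrite(f"pics/w{n}.png",im)
print(s['t'],s['tool_pos'],s['opening'],s['wrist_force'])
import pickle; pickle.dump(i,open(f'pics/w{n}.pkl','wb'))
if len(sys.argv)>2:
    x,y,w,h,k=map(int,sys.argv[2:])
    cv2.imwrite(f"pics/w{n}z.png",cv2.resize(im[y:y+h,x:x+w],None,fx=k,fy=k,interpolation=cv2.INTER_CUBIC))
E
python3 look.py 2 225 160 70 50 10; python3 - <<'E'
from h import *; import pickle
i=pickle.load(open('pics/w2.pkl','rb'))
print(np.round(onz(i,[(152,237),(365,239)],.131)*1000,1),np.round(onz(i,[(145,144),(375,145)],.105)*1000,1))
E
```

```text
1.7 [0.62942075 0.00099171 0.21036043] 0.08547816176444466 [ 0.26983453  0.25421696 -0.92868571]
[[603.   94.5 131. ]
 [579.8 -82.5 131. ]] [[ 677.6   93.1  105. ]
 [ 653.2 -101.4  105. ]]
```

View pics/w2z.png

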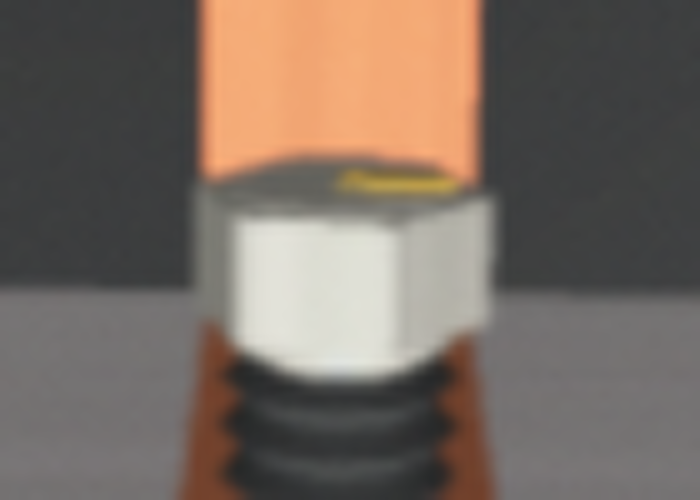

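```bash
python3 - <<'E'
from h import *; import pickle
i=pickle.load(open('pics/w2.pkl','rb'))
p=onz(i,[(259.5,185.5),(259.5,191)],.095);print(np.round(p*1000,1))
c,s=np.cos(np.radians(-7.2)),np.sin(np.radians(-7.2))
bx=np.array([c,s,0]);by=np.array([-s,c,0])
for q in onz(i,[(259.5,239)],.131).tolist()+onz(i,[(260,145)],.105).tolist():
  q=np.array(q);print((p-q)@bx*1000)
t=np.array([.6294,.0010,.095]);print((p-t)@bx*1e3,(p-t)@by*1e3)
E
```

```text
[[626.6   0.9  95. ]
 [621.3   1.5  95. ]]
[36.65213713 31.32568626]
[-38.84061208 -44.16706295]
[-2.73468309 -8.06113396] [-0.46003371 -0.49513838]
```

send_rows:
  deltas:
    - [[0,0,0],[-1,0,-20],0.2]
    - [[0,0,0],[-1,0,-40],0.4]
    - [[0,0,0],[-1,0,-60],0.4]
    - [[0,0,0],[-1,0,-80],0.4]
    - [[0,0,0],[-1,0,-90],0.4]

```text
t: 2.38
tool_pos: [0.6277, 0.0011, 0.1187]
tool_rot: [-90.2, -0.0, -97.0]
wrist_force: [-0.9, 0.2, 0.3]
opening: 0.0512
```

```bash
python3 look.py 3
```

```text
2.375 [0.62770009 0.00106685 0.1187343 ] 0.0511545838818825 [-0.93802077  0.20514038  0.34114237]
```

View pics/w3.png

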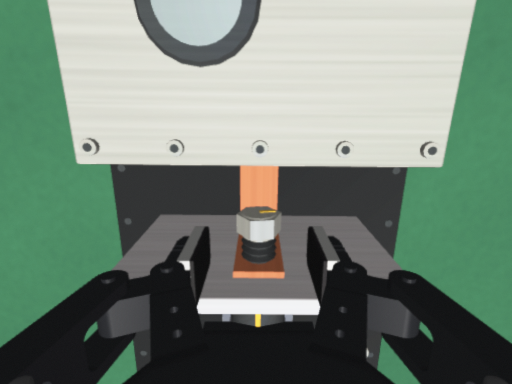

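send_rows:
  deltas:
    - [[0,0,0],[0,0,-15],0.4]
    - [[0,0,0],[0,0,-30],0.45]
    - [[0,0,0],[0,0,-43],0.5]
    - [[0,0,0],[0,0,-43],0.5]
    - [[0,0,0],[0,0,-43],0.5]

```text
t: 3.05
tool_pos: [0.6293, 0.001, 0.0785]
tool_rot: [-90.0, 0.0, -97.0]
wrist_force: [1.0, 0.3, 0.4]
opening: 0.0429
```

```bash
python3 look.py 4 150 150 200 150 4
```

```text
3.05 [0.6293283  0.00096987 0.07845433] 0.042914036108379065 [0.98243309 0.33260865 0.36326307]
```

View pics/w4z.png

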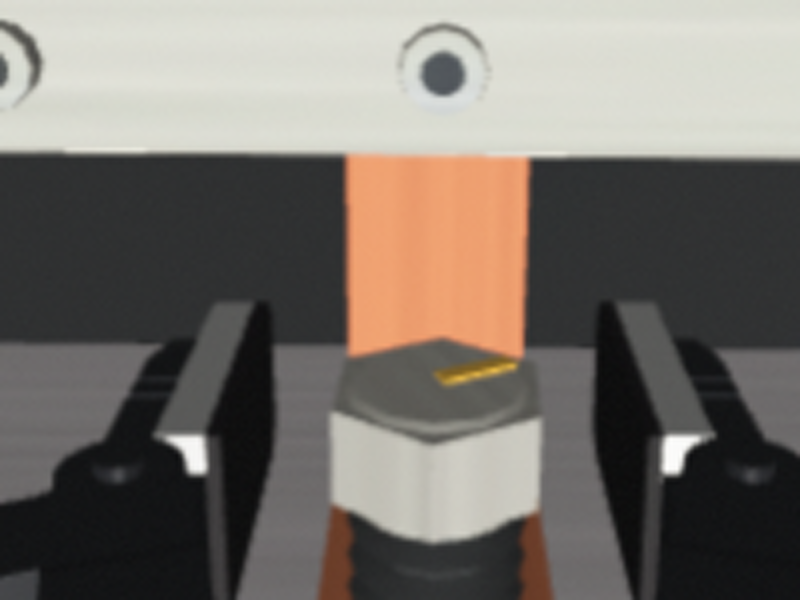

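send_rows:
  deltas:
    - [[0,0,0],[-1,0,-2],0.55]
    - [[0,0,0],[-1,0,-2],0.55]
    - [[0,0,0],[-1,0,-2],0.55]
    - [[0,0,0],[-1,0,-2],0.55]
    - [[0,0,0],[-1,0,-2],0.55]
    - [[0,0,0],[-1,0,-2],0.55]
    - [[0,0,0],[-1,0,-2],0.55]
    - [[0,0,0],[-1,0,-2],0.55]
  grip_force: 80

```text
t: 4.1
tool_pos: [0.628, 0.001, 0.0762]
tool_rot: [-90.0, -0.0, -97.0]
wrist_force: [-0.1, -0.2, -0.8]
opening: 0.0384
```

send_rows:
  deltas:
    - [[0,0,0],[0,0,0],0.55]
    - [[0,0,0],[0,0,0],0.55]
    - [[0,0,0],[0,0,0],0.55]
    - [[0,0,0],[0,0,0],0.55]
    - [[0,0,0],[0,0,0],0.55]
    - [[0,0,0],[0,0,0],0.55]

```text
t: 4.85
tool_pos: [0.628, 0.001, 0.0763]
tool_rot: [-90.0, 0.0, -97.0]
wrist_force: [0.5, -0.3, 0.4]
opening: 0.0386
```

```bash
python3 look.py 5 150 150 200 150 4
```

```text
4.85 [0.62799676 0.00097156 0.07627673] 0.03862450949217401 [ 0.46928973 -0.33860227  0.38966043]
```

View pics/w5z.png

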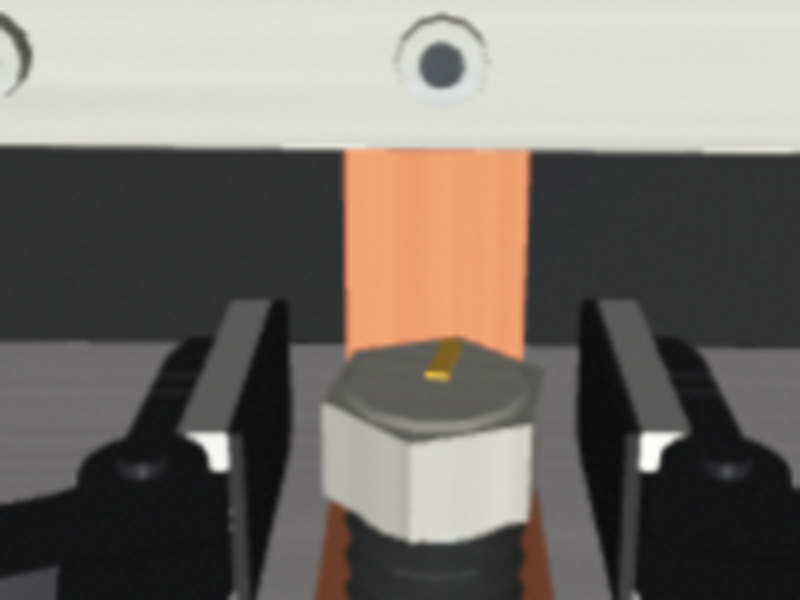

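send_rows:
  deltas:
    - [[0,0,0],[0,0,0],0.57]
    - [[0,0,0],[0,0,0],1]
    - [[0,0,0],[0,0,0],1]
    - [[0,0,0],[0,0,0],1]
    - [[0,0,0],[0,0,0],1]

```text
t: 5.52
tool_pos: [0.628, 0.0008, 0.0766]
tool_rot: [-90.0, -0.0, -97.0]
wrist_force: [-2.2, -1.9, 3.4]
opening: 0.0226
```

```bash
python3 look.py 6 150 150 200 150 4;python3 -c "
from workcell import bot;print(bot.state()['torque'])"
```

```text
5.525 [0.62800614 0.00082456 0.07656486] 0.022570284051737863 [-2.22598377 -1.88697111  3.3623576 ]
[-0.08881458  0.22979734 -0.07194662]
```

View pics/w6z.png

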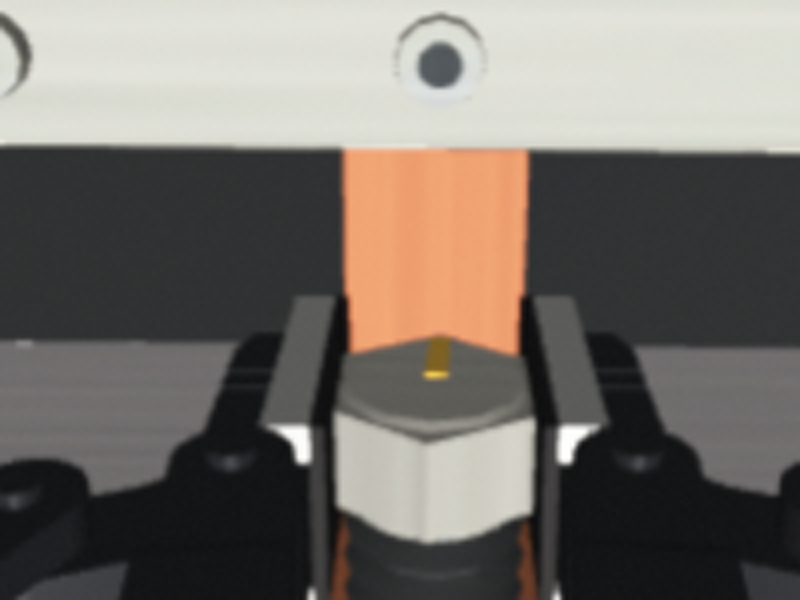

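The pads sit flat on the head at pixel columns ~235/283 of the full frame and the marker is upright. The opening reads 22.6 mm. Now I'll hold.

send_rows:
  deltas:
    - [[0,0,0],[0,0,0],1]
    - [[0,0,0],[0,0,0],1]
    - [[0,0,0],[0,0,0],1]
    - [[0,0,0],[0,0,0],1]
    - [[0,0,0],[0,0,0],1]
    - [[0,0,0],[0,0,0],1]
    - [[0,0,0],[0,0,0],1]
    - [[0,0,0],[0,0,0],1]

```text
t: 6.58
tool_pos: [0.628, 0.0008, 0.0766]
tool_rot: [-90.0, -0.0, -97.0]
wrist_force: [-2.3, -1.3, 5.4]
opening: 0.0227
```

```bash
python3 look.py 7 150 150 200 150 4;python3 -c "
from workcell import bot;print(bot.state()['torque'])"
```

```text
6.575 [0.6280281  0.00079965 0.07656572] 0.022715603664010646 [-2.28854166 -1.299616    5.44391858]
[-0.18674512  0.38347992 -0.02860638]
```

View pics/w7z.png

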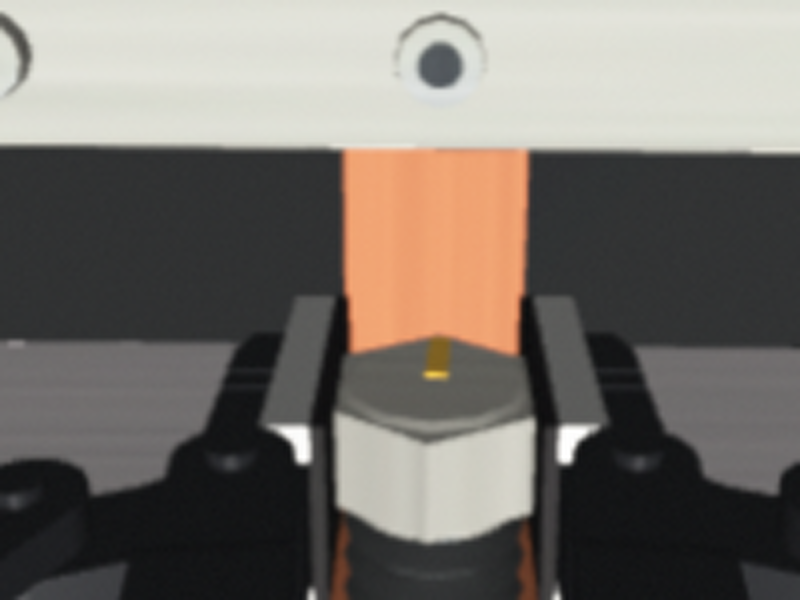

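send_rows:
  deltas:
    - [[0,0,0],[0,0,0],1]
    - [[0,0,0],[0,0,0],1]
    - [[0,0,0],[0,0,0],1]
    - [[0,0,0],[0,0,0],1]
    - [[0,0,0],[0,0,0],1]
    - [[0,0,0],[0,0,0],1]
    - [[0,0,0],[0,0,0],1]
    - [[0,0,0],[0,0,0],1]

```text
t: 7.62
tool_pos: [0.628, 0.0008, 0.0765]
tool_rot: [-90.0, -0.0, -97.0]
wrist_force: [-2.6, -1.3, 5.9]
opening: 0.0227
```

send_rows:
  deltas:
    - [[0,0,0],[0,0,0],1]
    - [[0,0,0],[0,0,0],1]
    - [[0,0,0],[0,0,0],1]
    - [[0,0,0],[0,0,0],1]
    - [[0,0,0],[0,0,0],1]
    - [[0,0,0],[0,0,0],1]
    - [[0,0,0],[0,0,0],1]
    - [[0,0,0],[0,0,0],1]

```text
t: 8.62
tool_pos: [0.628, 0.0008, 0.0765]
tool_rot: [-90.0, -0.0, -97.0]
wrist_force: [-3.1, -1.2, 5.2]
opening: 0.0222
```

```bash
python3 look.py 8 150 150 200 150 4;python3 -c "
from workcell import bot;print(bot.state()['torque'])"
```

```text
8.625 [0.62801735 0.00082604 0.07654478] 0.02223182849854239 [-3.09966057 -1.21908194  5.20604977]
[-0.21792277  0.34740257 -0.02257192]
```

View pics/w8.png

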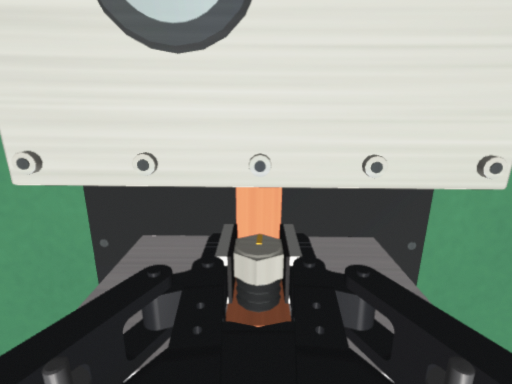

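send_rows:
  deltas:
    - [[0,0,0],[0,0,0],1]
    - [[0,0,0],[0,0,0],1]
    - [[0,0,0],[0,0,0],1]
    - [[0,0,0],[0,0,0],1]
    - [[0,0,0],[0,0,0],1]
    - [[0,0,0],[0,0,0],1]
    - [[0,0,0],[0,0,0],1]
    - [[0,0,0],[0,0,0],1]

```text
t: 9.68
tool_pos: [0.628, 0.0008, 0.0765]
tool_rot: [-90.0, -0.0, -97.0]
wrist_force: [-2.6, -2.0, 5.1]
opening: 0.022
```

send_rows:
  deltas:
    - [[0,0,0],[0,0,0],1]
    - [[0,0,0],[0,0,0],1]
    - [[0,0,0],[0,0,0],1]
    - [[0,0,0],[0,0,0],1]
    - [[0,0,0],[0,0,0],1]
    - [[0,0,0],[0,0,0],1]
    - [[0,0,0],[0,0,0],1]
    - [[0,0,0],[0,0,0],1]

```text
t: 10.68
tool_pos: [0.628, 0.0008, 0.0766]
tool_rot: [-90.0, -0.0, -97.0]
wrist_force: [-2.2, -1.9, 5.2]
opening: 0.0224
```

send_rows:
  deltas:
    - [[0,0,0],[0,0,0],1]
    - [[0,0,0],[0,0,0],1]
    - [[0,0,0],[0,0,0],1]
    - [[0,0,0],[0,0,0],1]
    - [[0,0,0],[0,0,0],1]
    - [[0,0,0],[0,0,0],1]
    - [[0,0,0],[0,0,0],1]
    - [[0,0,0],[0,0,0],1]

```text
t: 11.68
tool_pos: [0.628, 0.0008, 0.0765]
tool_rot: [-90.0, -0.0, -97.0]
wrist_force: [-2.8, -1.4, 4.9]
opening: 0.0226
```

send_rows:
  deltas:
    - [[0,0,0],[0,0,0],1]
    - [[0,0,0],[0,0,0],1]
    - [[0,0,0],[0,0,0],1]
    - [[0,0,0],[0,0,0],1]
    - [[0,0,0],[0,0,0],1]
    - [[0,0,0],[0,0,0],1]
    - [[0,0,0],[0,0,0],1]
    - [[0,0,0],[0,0,0],1]

```text
t: 12.68
tool_pos: [0.628, 0.0008, 0.0765]
tool_rot: [-90.0, -0.0, -97.0]
wrist_force: [-2.4, -1.3, 5.5]
opening: 0.0222
```

```bash
python3 look.py 9 150 150 200 150 4;python3 -c "
from workcell import bot;print(bot.state()['torque'])"
```

```text
12.675 [0.62800523 0.0008161  0.07653258] 0.0222329053787896 [-2.41901739 -1.28901762  5.53728037]
[-0.1668532   0.4369031  -0.01373308]
```

View pics/w9z.png

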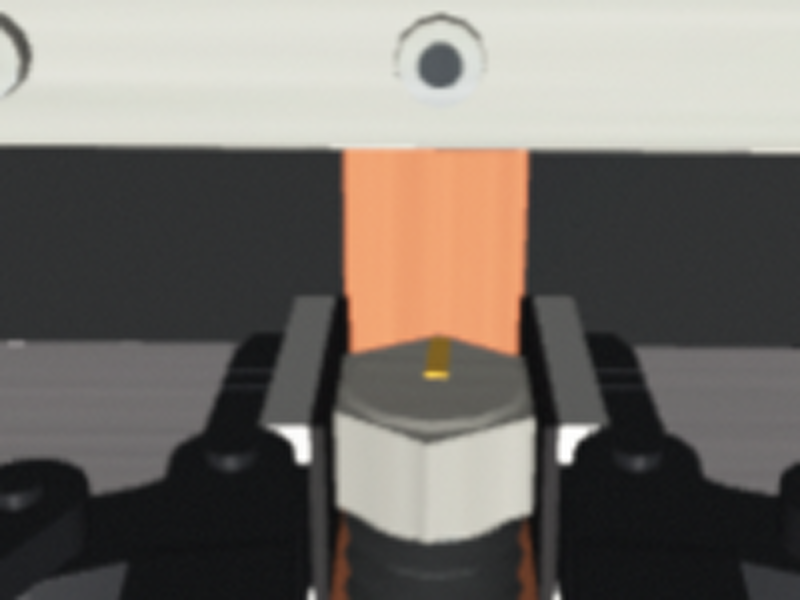

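The head hasn't moved. I'll keep holding past the 12 s maximum.

send_rows:
  deltas:
    - [[0,0,0],[0,0,0],1]
    - [[0,0,0],[0,0,0],1]
    - [[0,0,0],[0,0,0],1]
    - [[0,0,0],[0,0,0],1]
    - [[0,0,0],[0,0,0],1]
    - [[0,0,0],[0,0,0],1]
    - [[0,0,0],[0,0,0],1]
    - [[0,0,0],[0,0,0],1]

```text
t: 13.72
tool_pos: [0.628, 0.0008, 0.0765]
tool_rot: [-90.0, -0.0, -97.0]
wrist_force: [-2.9, -2.1, 4.8]
opening: 0.022
```

send_rows:
  deltas:
    - [[0,0,0],[0,0,0],1]
    - [[0,0,0],[0,0,0],1]
    - [[0,0,0],[0,0,0],1]
    - [[0,0,0],[0,0,0],1]
    - [[0,0,0],[0,0,0],1]
    - [[0,0,0],[0,0,0],1]
    - [[0,0,0],[0,0,0],1]
    - [[0,0,0],[0,0,0],1]

```text
t: 14.72
tool_pos: [0.628, 0.0008, 0.0765]
tool_rot: [-90.0, -0.0, -97.0]
wrist_force: [-2.0, -1.7, 4.4]
opening: 0.0221
```

send_rows:
  deltas:
    - [[0,0,0],[0,0,0],1]
    - [[0,0,0],[0,0,0],1]
    - [[0,0,0],[0,0,0],1]
    - [[0,0,0],[0,0,0],1]
    - [[0,0,0],[0,0,0],1]
    - [[0,0,0],[0,0,0],1]
    - [[0,0,0],[0,0,0],1]
    - [[0,0,0],[0,0,0],1]

```text
t: 15.72
tool_pos: [0.628, 0.0008, 0.0765]
tool_rot: [-90.0, -0.0, -97.0]
wrist_force: [-2.1, -1.5, 5.8]
opening: 0.0223
```

send_rows:
  deltas:
    - [[0,0,0],[0,0,0],1]
    - [[0,0,0],[0,0,0],1]
    - [[0,0,0],[0,0,0],1]
    - [[0,0,0],[0,0,0],1]
    - [[0,0,0],[0,0,0],1]
    - [[0,0,0],[0,0,0],1]
    - [[0,0,0],[0,0,0],1]
    - [[0,0,0],[0,0,0],1]

```text
t: 16.73
tool_pos: [0.628, 0.0008, 0.0765]
tool_rot: [-90.0, -0.0, -97.0]
wrist_force: [-2.3, -2.1, 5.0]
opening: 0.0221
```

send_rows:
  deltas:
    - [[0,0,0],[0,0,0],1]
    - [[0,0,0],[0,0,0],1]
    - [[0,0,0],[0,0,0],1]
    - [[0,0,0],[0,0,0],1]
    - [[0,0,0],[0,0,0],1]
    - [[0,0,0],[0,0,0],1]
    - [[0,0,0],[0,0,0],1]
    - [[0,0,0],[0,0,0],1]

```text
t: 17.73
tool_pos: [0.628, 0.0008, 0.0765]
tool_rot: [-90.0, -0.0, -97.0]
wrist_force: [-1.8, -2.1, 5.7]
opening: 0.0219
```

send_rows:
  deltas:
    - [[0,0,0],[0,0,0],1]
    - [[0,0,0],[0,0,0],1]
    - [[0,0,0],[0,0,0],1]
    - [[0,0,0],[0,0,0],1]
    - [[0,0,0],[0,0,0],1]
    - [[0,0,0],[0,0,0],1]
    - [[0,0,0],[0,0,0],1]
    - [[0,0,0],[0,0,0],1]

```text
t: 18.73
tool_pos: [0.628, 0.0008, 0.0765]
tool_rot: [-90.0, -0.0, -97.0]
wrist_force: [-2.3, -1.2, 6.0]
opening: 0.0222
```

send_rows:
  deltas:
    - [[0,0,0],[0,0,0],1]
    - [[0,0,0],[0,0,0],1]
    - [[0,0,0],[0,0,0],1]
    - [[0,0,0],[0,0,0],1]
    - [[0,0,0],[0,0,0],1]
    - [[0,0,0],[0,0,0],1]
    - [[0,0,0],[0,0,0],1]
    - [[0,0,0],[0,0,0],1]

```text
t: 19.73
tool_pos: [0.628, 0.0008, 0.0765]
tool_rot: [-90.0, -0.0, -97.0]
wrist_force: [-2.3, -1.8, 5.1]
opening: 0.0225
```

```bash
python3 look.py 10 150 150 200 150 4;python3 - <<'E'
from workcell import bot
import cv2
s=bot.state();print(s['t'],s['torque'])
for k in range(2): cv2.imwrite(f"pics/scene{k+1}.png",cv2.resize(bot.grab_frame('scene')[120:290,170:350,::-1],None,fx=3,fy=3))
cv2.imwrite("pics/side1.png",cv2.resize(bot.grab_frame('side')[130:260,180:360,::-1],None,fx=4,fy=4))
E
```

```text
19.725 [0.62800701 0.0008253  0.07654168] 0.022507117021087587 [-2.28355034 -1.84099577  5.0847742 ]
19.775 [-0.09088684  0.31893681 -0.00498759]
```

View pics/w10z.png

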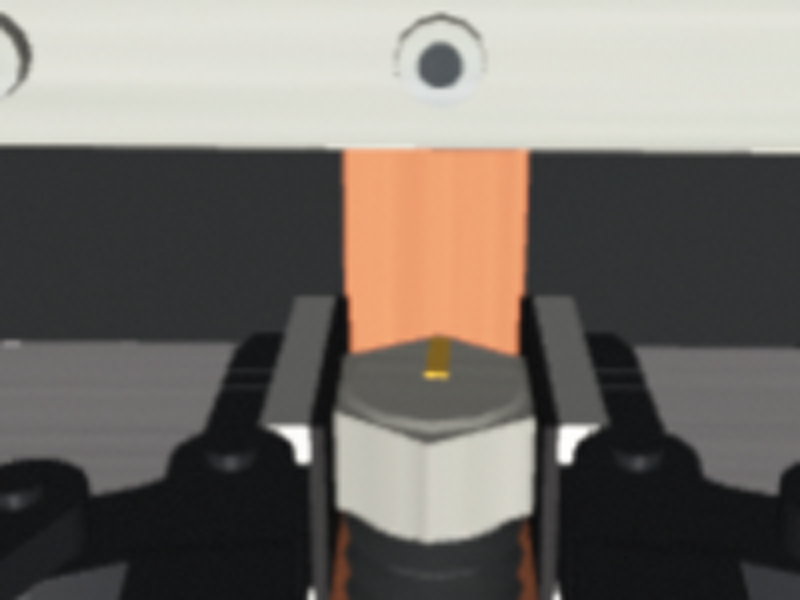

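View pics/side1.png

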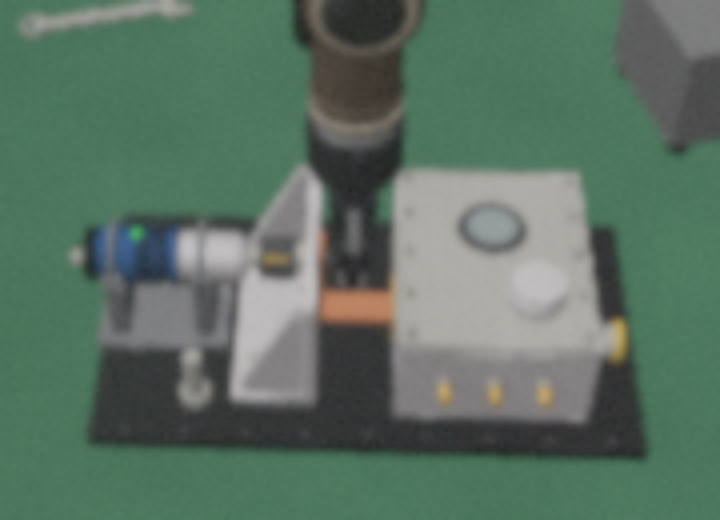

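```bash
python3 - <<'E'
from workcell import bot
import cv2, numpy as np
fs=[]; T=[]
for k in range(24):
    fs.append(bot.grab_frame('side').astype(float)); T.append(bot.state()['torque'])
T=np.array(T);print(bot.state()['t'],T.mean(0),T.std(0))
c=lambda f:f[183:202,240:260]
for k in (8,16,23): print(k,np.abs(c(fs[k])-c(fs[0])).mean(), np.abs(fs[k][200:230,285:320]-fs[0][200:230,285:320]).mean())
a=[cv2.resize(f[170:210,225:275,::-1].astype(np.uint8),None,fx=5,fy=5) for f in (fs[0],fs[12],fs[23])]
cv2.imwrite('pics/sock.png',np.hstack(a))
E
```

```text
21.125 [-0.10307517  0.37121924 -0.0052908 ] [0.02619913 0.0342067  0.03232337]
8 1.4964912280701754 1.2606349206349206
16 1.5324561403508772 1.2971428571428572
23 1.4552631578947368 1.2692063492063492
```

View pics/sock.png

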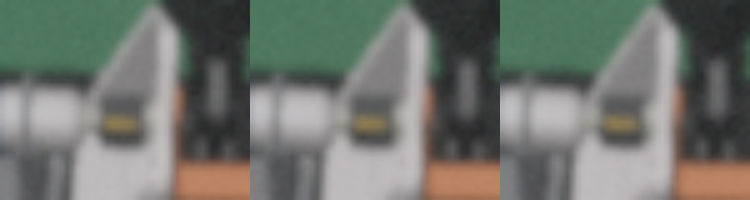

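The socket's yellow stripe stayed put for 1.2 s (image differences only at noise level), so the runner has stalled against a tight nut. The head is still gripped, so I'm handing in.

```bash
python3 - <<'E'
from workcell import bot
print(bot.close_job()); s=bot.state(); print(s['t'],s['opening'],s['wrist_force'])
E
```

```text
the job is handed in; nothing more can be done
None
the job is handed in; nothing more can be done
```

I lowered the gripper into the gap with the jaws closing across the bolt. I shut it as a pair of flats came parallel to the pads, about 5.2 s in, with 80 N set. I then held still for about 16 s and handed the job in at about 21 s, still gripping.

Last checks:
- **Bolt head:** its yellow mark had not moved in any picture between 5.5 s and 19.7 s.
- **Grip:** the opening stayed at about 22 mm. The head is 24 mm across flats, so the reading is about 2 mm low, but the pictures show the pads flat on the head.
- **Nut:** the socket's stripe stayed still for the last 1.2 s, so the runner had stalled on a tight nut.
- **Forces:** every wrist force reading stayed below about 7 N. I saw no contact with the bracket, chamber or runner.

Two checks were less complete. The wrist moment about the bolt gave no clear step when the nut came tight, so I judged tightness from the stopped socket and the hold time. In the last side picture, the spare bolt, tin and spanner look to be where they were; I didn't check the washer, tool cup, vial or screwdriver again at the end.

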